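Square up the reference plates and hold the case lid for packing

TASK

I want to pack the five aluminium reference plates in the black hard case. First tap the untidy stack square and fully home into the corner of its tray, so that all edges are flush and it will slip into its pocket as one block; then lift the case lid, which has no stay and falls shut, and hold it open at 50 degrees so that I can set the plates in. Finish still holding the lid there, never let it drop, and leave everything else on the bench where it is.

Things in the scene. Friction and masses are not known exactly. Their poses are not given: they have to be found in the camera images.
- tray: squaring tray, fixed: grey board 4 mm thick, two dark steel fences (6 mm thick, tops 40 mm above the bench) that meet in a corner. Origin on the bench below the centre of a stack that is fully home. x and y point at the fences: inner faces at x = +50 and y = +35 mm, reaching back to y = -30 and x = -45 mm. Board to x = -94 and y = -79 mm; z up
- plate1: lowest of five loose smooth bare aluminium reference plates, all 100 mm along x and 70 mm along y; this one is 8 mm thick, 151 g. Origin: centre of its underside, z up. They lie on the tray in an untidy stack, from 4 to 34 mm above the bench, each 6 to 18 mm short of home along both tray axes and turned up to 0.08 rad
- plate2: second of five loose smooth bare aluminium reference plates, all 100 mm along x and 70 mm along y; this one is 7 mm thick, 132 g. Origin: centre of its underside, z up. They lie on the tray in an untidy stack, from 4 to 34 mm above the bench, each 6 to 18 mm short of home along both tray axes and turned up to 0.08 rad
- plate3: third of five loose smooth bare aluminium reference plates, all 100 mm along x and 70 mm along y; this one is 6 mm thick, 113 g. Origin: centre of its underside, z up. They lie on the tray in an untidy stack, from 4 to 34 mm above the bench, each 6 to 18 mm short of home along both tray axes and turned up to 0.08 rad
- plate4: fourth of five loose smooth bare aluminium reference plates, all 100 mm along x and 70 mm along y; this one is 5 mm thick, 95 g. Origin: centre of its underside, z up. They lie on the tray in an untidy stack, from 4 to 34 mm above the bench, each 6 to 18 mm short of home along both tray axes and turned up to 0.08 rad
- plate5: top of five loose smooth bare aluminium reference plates, all 100 mm along x and 70 mm along y; this one is 4 mm thick, 76 g. Origin: centre of its underside, z up. They lie on the tray in an untidy stack, from 4 to 34 mm above the bench, each 6 to 18 mm short of home along both tray axes and turned up to 0.08 rad
- case: black hard case, fixed, 240 mm along x, 300 mm along y, 112 mm high when closed (base walls 72 mm); inside, foam with a pocket for the plates. Origin on the bench below its centre; -x is the front, with two undone grey latches hanging and the lid's handle above; +x is the hinge side, z up
- lid (a joint): angle of the case's lid (rad): 0 closed, grows as its front edge rises, 0.873 is 50 degrees, stop at 1.75. The lid (body lid) is a black shell 240 x 300 x 40 mm (ribs 4 mm more on top), 0.4 to 0.75 kg, with a steel bow handle on its front edge; unlatched, no stay, almost no hinge friction: it falls shut when let go
- lid_pivot (a point): the middle of the hinge line, on the case's far (+x) upper edge, 72 mm above the bench; the hinge axis is the case's y axis
- lid_handle (a point): middle of the bar of the lid's bow handle: round steel bar, 12 mm thick, 94 mm long along y, 42 mm in front of the lid's front edge (36 mm clear gap) and joined to it at both ends; at (-282, 0, 18) mm from lid_pivot along the case's x, y, z when closed, then 90 mm above the bench. It can turn between pads closed across it as the lid swings
- transmitter: bystander: pressure transmitter, blue round head on a steel block 70 x 70 mm, 154 mm tall, loose; origin under its block
- cap: bystander: round blue transmitter cap, 68 mm across, 24 mm high; origin under its centre
- digital_gauge: bystander: round grey digital gauge lying on its back, 90 mm across, 32 mm high; origin under its centre
- dial_gauge: bystander: small dial gauge lying on its back, 68 mm across, 22 mm high, with a brass stub; origin under its centre
- screwdriver: bystander: screwdriver lying along its x; origin under its middle
- spanner: bystander: open spanner 150 mm long lying along its x; origin under its middle
- multimeter: bystander: black hand multimeter, 150 x 75 x 34 mm, lying along its x; origin under its centre

How it is judged:
By the outcome, as a careful person would: the job done as asked, in the order asked, and still so for the second after the job is handed in, while the arm keeps its last pose, push and grip.
It also fails if it takes over 72 s, if anything falls off the work surface, if the arm or the gripper's body presses on something with over 40 N, if the wrist force passes 120 N, or if a joint passes its speed limit or range.

ROBOT

A 6-joint arm with a two-finger parallel gripper is mounted at the origin on the work surface. World frame = base frame: x ahead of the robot, y to its left, z up, the work surface at z = 0. Lengths are in mm, angles in rad, forces in N, time in s.
With the tool pointing down it reaches from about 325 to 875 mm from the base axis. Payload 4.4 kg.
Tool frame: the origin (TCP) lies on the centre line of the jaws, within the pads' length; the fingertips stand ahead of it and the grasp point (between the pads) lies 6 mm ahead of it (ctrl.tcp_to_tips is the z of the fingertips in the tool frame, in mm); z points along the fingers, y is the line along which they close (so a half turn about z gives the same grasp; the last joint's range is limited). The gripper opens to 85 mm and grips with 20 to 120 N. Pads are 22 mm wide; open, the fingers measure 114 mm over their backs; the gripper's body (76 mm by 85 mm) begins 54 mm behind the grasp point. The pads swing forward as they close: fully open they stand 13 mm farther back than shut.
Start: joints at [1.198, 0.207, 1.542, -0, 1.393, -0.15], TCP at [126.502, 560.914, 256.282] pointing down, gripper open.
Joint ranges: [-2.73, 2.73], [-0.86, 2.22], [0.23, 2.46], [-1.11, 4.25], [0.08, 2.63], [-2.82, 2.82]. Speed limits (rad/s): [2.79, 2.79, 3.14, 3.14, 3.14, 3.14].

INTERFACE

Orientations are given as a 3x3 rotation matrix whose columns are the frame's x, y, z axes.
In Python, from plant import ctrl, sensors, optics gives the robot as it stands. Calls block until the motion is done:
- ctrl.move_ptp(position, orientation): joint-space move of the TCP to a pose.
- ctrl.move_l(position, rot=None, vel=150, threshold=None): straight line of the TCP; rot=None keeps the orientation; vel is the mean speed in mm/s. With threshold (N) it stops when the force on the tool has changed by that much, and returns True; else False.
- ctrl.set_joints(angles): joint-space move.
- ctrl.gripper_to(opening, force=None): finger opening in mm; force is the grip in N (None keeps the last); returns when the fingers have stopped.
- ctrl.hold(seconds).
- ctrl.solve_ik(position, orientation): joint angles nearest the present ones, or None.
- sensors.read_state(): the state.
- optics.grab_frame(name): name is "scene" or "side" or "wrist"; returns (picture, depth): 420x560x3 uint8, red, green, blue; 420x560 float32, mm along the optical axis (not along the pixel's ray), 0 where there is no reading.
- optics.camera_params(name): a dict with "mtx" (3x3 intrinsics, pixels), "R" (3x3) and "t" (3): a world point X has camera coordinates R X + t; the wrist camera has in their place "T_tool_cam" (4x4, takes a point from camera to tool coordinates, whose origin is the TCP and whose axes are the flange's). Camera axes: x right, y down, z forward; pixel columns grow to the right and rows downward; lengths in mm; the calibration is good to about 2 mm. A picture is of the moment at which its call begins: read the wrist's pose just before it. camera_params takes no time and is no camera call.
A pose or a line that the arm cannot do raises ctrl.MotionError and nothing moves.
- ctrl.finish_job(): hands the job in; it is judged then, once.
The state is a dict: "t": time; "q": joint angles; "qvel": joint speeds; "tau": joint torques, N m; "eef_pos": TCP position; "eef_rot": TCP orientation; "force": force on the tool from outside, world axes, zero at the start; "wrist_torque": the same for the moment, N m; "grip_width": finger opening in mm; "grasp_force": force on a finger pad.
Only numpy, scipy, OpenCV 4.12 (cv2) and the standard library are available. Lean on these libraries where they do the work, as an engineer would, in place of code of your own. Each camera call takes 0.05 s, during which the arm holds its last target. There are 200 camera calls.

## Working session

There is one attempt and no reset: what is moved stays moved. The work goes in short steps, each a Python script; the robot and the scene stay as the last script left them, time stands still between calls to the robot, and variables do not carry over. Pictures are saved under pics/ and viewed, at most 10 in all, crops included, and the job is handed in when it is done.

```bash
mkdir -p pics; cat > h.py <<'E'
import numpy as np, cv2
from plant import ctrl, sensors, optics
def cloud(name):
    s=sensors.read_state(); im,d=optics.grab_frame(name); p=optics.camera_params(name)
    K=np.array(p['mtx']); v,u=np.indices(d.shape)
    c=np.stack([(u-K[0,2])/K[0,0]*d,(v-K[1,2])/K[1,1]*d,d],-1)
    if name=='wrist':
        T=np.array(p['T_tool_cam']); t=c@T[:3,:3].T+T[:3,3]
        X=t@np.array(s['eef_rot']).T+np.array(s['eef_pos'])
    else: X=(c-np.array(p['t']).ravel())@np.array(p['R'])
    X[d==0]=np.nan
    return im,d,X
def save(im,n): cv2.imwrite('pics/'+n,im[...,::-1])
E
python3 - <<'E'
from h import *
for n in('scene','side'):
    im,d,X=cloud(n); save(im,n+'0.png'); np.savez(n+'0.npz',im=im,d=d,X=X)
    p=optics.camera_params(n); print(n,-np.array(p['R']).T@np.array(p['t']).ravel(),np.array(p['R'])[2],p['mtx'][0])
print(optics.camera_params('wrist'),ctrl.tcp_to_tips,sensors.read_state())
E
```

```text
scene [1123.16317773  293.97155282 1208.51002872] [-0.44860327 -0.22932751 -0.86380785] [485.27679216   0.         276.50544787]
side [  388.99451609 -1024.93464402   748.96926954] [ 0.11547807  0.82730014 -0.54976294] [417.78127681   0.         278.57383949]
{'mtx': array([[365.80332167,   0.        , 278.58193037],
       [  0.        , 365.80332167, 209.05530527],
       [  0.        ,   0.        ,   1.        ]]), 'T_tool_cam': array([[-5.44904313e-05, -9.52205681e-01, -3.05457589e-01,
         7.89148108e+01],
       [ 9.99999965e-01, -1.30665808e-04,  2.28936187e-04,
        -8.89927851e-01],
       [-2.57907200e-04, -3.05457566e-01,  9.52205655e-01,
        -1.18511954e+02],
       [ 0.00000000e+00,  0.00000000e+00,  0.00000000e+00,
         1.00000000e+00]])} 25.0 {'t': 0.1, 'q': array([ 1.19848856e+00,  2.07352946e-01,  1.54283583e+00,  7.13706859e-06,
        1.39352158e+00, -1.50492709e-01]), 'qvel': array([ 1.19009379e-03, -1.89297178e-03, -2.68227949e-03,  1.22335662e-03,
       -7.59397723e-04,  2.24086603e-06]), 'tau': array([-1.12272188e-03, -3.84099019e+01, -2.92544818e+01, -2.71222425e-04,
        5.00127077e-03,  5.57454840e-06]), 'eef_pos': array([126.26704009, 560.30123193, 255.2197909 ]), 'eef_rot': array([[-9.75499338e-01,  2.20000995e-01, -7.76892407e-04],
       [ 2.20002127e-01,  9.75497403e-01, -1.97006437e-03],
       [ 3.24440404e-04, -2.09271447e-03, -9.99997758e-01]]), 'force': array([ 0.9259354 ,  0.75868488, -0.06842294]), 'wrist_torque': array([-0.0355149 , -0.01557705,  0.01509577]), 'grasp_force': 0.0, 'grip_width': 85.41625917045266}
```

View pics/scene0.png

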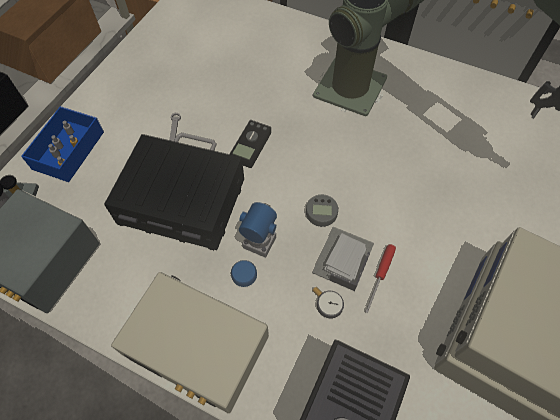

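View pics/side0.png

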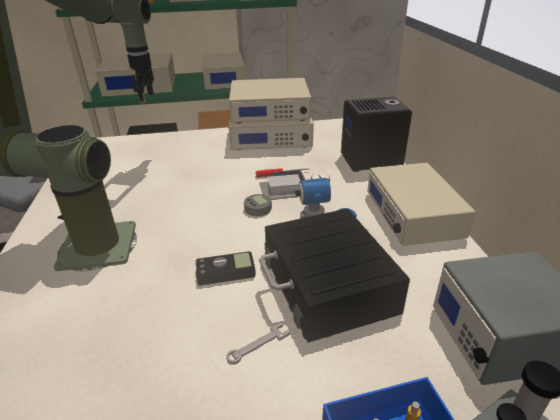

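The scene view shows the tray with the stack at about (345,258) and the case at (175,190), with its handle at (195,140) facing the robot. Next to the tray are the digital gauge (321,209), transmitter (258,225), dial gauge (330,303) and screwdriver (380,280). In the side view the handle is at about (275,272).

```bash
python3 - <<'E'
from h import *
z=np.load('scene0.npz');X=z['X']
for n,(u,v) in dict(stack=(345,255),gauge=(321,209),trans=(258,220),dial=(330,303),cap=(244,273),sd=(387,260),caseC=(175,185),multi=(252,140)).items(): print(n,X[v,u].round(0))
# case lid top: height mask
m=(abs(X[...,2]-114)<12)&(z['im'].max(-1)<75)&(X[...,0]<800)
m=cv2.morphologyEx(m.astype(np.uint8),cv2.MORPH_OPEN,np.ones((3,3)))
n,l,st,c=cv2.connectedComponentsWithStats(m);k=1+np.argmax(st[1:,4]);P=X[l==k]
print('lid',st[k],np.nanmedian(P,0),cv2.minAreaRect(P[:,:2].astype(np.float32)),np.nanpercentile(P[:,2],[1,50,99]))
h=X[125:165,165:225].reshape(-1,3);h=h[(h[:,2]>70)&(h[:,2]<108)]; print(len(h))
s=X[225:295,310:375];
# go above stack with wrist
S=X[255,345]
R=np.array([[-1,0,0],[0,1,0],[0,0,-1.]])
# look: place camera over the stack: cam offset ~ +79 tool x, forward tilt -0.3 in tool x
for zz in (230,):
    a=np.array([S[0],S[1],zz])
    # tool coords where optical axis hits z=30 plane
    dz=(zz-30+118.5)/0.952; off=78.9-0.305*dz
    a[0]+=off; print(a)
    ctrl.move_ptp(a,R)
ctrl.hold(.3)
im,d,X=cloud('wrist');save(im,'w1.png');np.savez('w1.npz',im=im,d=d,X=X);print(sensors.read_state()['t'])
E
```

```text
stack [587. 218.  40.]
gauge [487. 106.  36.]
trans [647.  -1. 154.]
dial [720. 234.  29.]
cap [743.   2.  24.]
sd [545. 322.  26.]
caseC [ 632. -260.  112.]
multi [ 362. -175.   39.]
lid [ 105  135  137   98 8526] [ 629.0239872  -262.89137676  114.32705324] ((618.320556640625, -270.61431884765625), (244.44970703125, 300.7132568359375), 10.38945484161377) [106.19333615 114.32705324 121.34150504]
213
[564.05492547 218.4932946  230.        ]
2.45
```

View pics/w1.png

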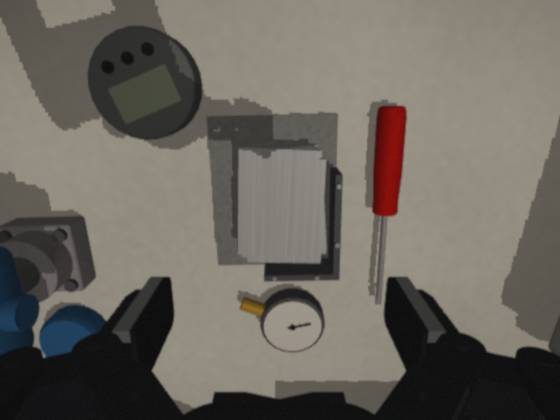

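```bash
python3 - <<'E'
from h import *
im=np.load('w1.npz')['im']
save(cv2.resize(im[100:290,195:350],None,fx=4,fy=3.1,interpolation=cv2.INTER_CUBIC),'w1z.png')
E
```

```text
(no output)
```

View pics/w1z.png

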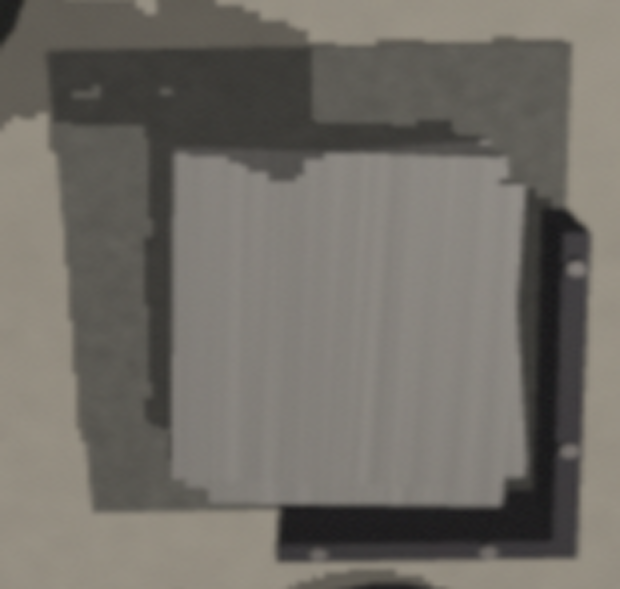

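The crop shows the board corners at (48,52), (571,42) and (94,511) in zoomed pixels. The outer fence corner is at (578,557), and both fences sit to the lower right, towards world +x and +y.

```bash
cat >> h.py <<'E'
def ray(name,px,z,s=None):
    p=optics.camera_params(name);K=np.array(p['mtx']);d=np.linalg.inv(K)@[px[0],px[1],1]
    if name=='wrist':
        s=s or sensors.read_state();R=np.array(s['eef_rot']);T=np.array(p['T_tool_cam'])
        o=R@T[:3,3]+s['eef_pos'];d=R@T[:3,:3]@d
    else: R=np.array(p['R']);o=-R.T@np.array(p['t']).ravel();d=R.T@d
    return o+d*(z-o[2])/d[2]
E
python3 - <<'E'
from h import *
f=lambda x,y,z:ray('wrist',(195+x/4,100+y/3.1),z)[:2]
ang=lambda a,b:np.arctan2(*(b-a)[::-1]).round(4)
A,B,C=f(48,52,4),f(571,42,4),f(94,511,4)
print('board',A,B,C,ang(A,C),ang(A,B)-np.pi/2,np.linalg.norm(C-A),np.linalg.norm(B-A))
r1,r2=f(590,232,40),f(578,557,40);b1=f(277,560,40);i=f(553,542,40);i1=f(562,232,40);i2=f(279,546,40)
print('fence',r1,r2,b1,i,ang(r1,r2),ang(b1,r2)-np.pi/2,ang(i1,i),ang(i2,i)-np.pi/2,np.linalg.norm(r2-r1),np.linalg.norm(r2-b1))
th=np.mean([ang(A,C),ang(A,B)-np.pi/2,ang(r1,r2),ang(b1,r2)-np.pi/2])
R=np.array([[np.cos(th),-np.sin(th)],[np.sin(th),np.cos(th)]])
print(th,'origins',A-R@[-94,-79],B-R@[-94,41],C-R@[56,-79],r2-R@[56,41],i-R@[50,35],r1-R@[-45,41],b1-R@[56,-30])
# handle points from scene & side depth
for n,(u0,u1,v0,v1) in dict(scene=(165,225,120,165),side=(255,295,245,300)).items():
    z=np.load(n+'0.npz');X=z['X'][v0:v1,u0:u1];im=z['im'][v0:v1,u0:u1].astype(int)
    m=(X[...,2]>75)&(X[...,2]<110)&(im.min(-1)>70);P=X[m]
    print(n,m.sum(),np.nanpercentile(P,[2,50,98],axis=0).round(0).tolist())
    if m.sum()>5:print(cv2.minAreaRect(P[:,:2].astype(np.float32)))
E
```

```text
board [506.70521753 152.75453077] [503.76673677 272.263829  ] [656.32424826 155.86831517] 0.0208 0.02460367320510337 149.6514283612969 119.54541827953925
fence [552.8615829  273.25393036] [653.81647142 275.87886503] [654.87681908 204.79971534] [648.72626248 269.73986069] 0.026 0.014903673205103551 0.0261 0.02150367320510349 100.98900830881071 71.08705829569843
0.02157683660255173 origins [598.97889924 233.76420714] [598.62943796 233.30143787] [598.6328456  233.64171717] [598.71408825 233.68019954] [599.49303171 233.66924955] [598.73568987 233.23435627] [598.24259938 233.58452312]
scene 199 [[449.0, -353.0, 87.0], [463.0, -301.0, 96.0], [495.0, -239.0, 102.0]]
((471.277099609375, -297.1600646972656), (38.21643829345703, 120.35663604736328), 10.141586303710938)
side 361 [[447.0, -357.0, 88.0], [467.0, -314.0, 95.0], [508.0, -238.0, 100.0]]
((474.6499938964844, -290.07904052734375), (48.14373016357422, 146.53819274902344), 10.335603713989258)
```

```bash
cat >> h.py <<'E'
TH=0.0216;C,S=np.cos(TH),np.sin(TH);RT=np.array([[C,-S,0],[S,C,0],[0,0,1]]);OT=np.array([598.7,233.6,0])
tr=lambda x,y,z:RT@[x,y,z]+OT
def down(yx,yy): # tool y direction in tray frame, tool down
    y=np.array([yx,yy,0.]);z=np.array([0,0,-1.]);return RT@np.stack([np.cross(y,z),y,z],1)
def stat(m=''):
    s=sensors.read_state();print(m,round(s['t'],2),np.round(s['eef_pos'],1),'F',np.round(s['force'],1),'w',round(s['grip_width'],1),'tr',np.round(RT.T@(s['eef_pos']-OT),1),ctrl.tcp_to_tips)
E
python3 - <<'E'
from h import *
q0=sensors.read_state()['q']
best=min(((np.abs(ctrl.solve_ik(tr(-5,-74,120),down(s,0))-q0).max(),s) for s in(1,-1) if ctrl.solve_ik(tr(-5,-74,120),down(s,0)) is not None));print(best)
R=down(best[1],0)
ctrl.gripper_to(50);ctrl.move_ptp(tr(-5,-74,120),R);stat('above')
ctrl.move_l(tr(-5,-74,50),vel=120)
print(ctrl.move_l(tr(-5,-74,22),vel=20,threshold=4));stat('touch')
z=sensors.read_state()['eef_pos'][2]+1.5
ctrl.move_l(tr(-5,-74,z),vel=30);stat('lift')
print(ctrl.move_l(tr(-5,-30,z),vel=25,threshold=15));stat('pushy')
E
```

```text
(np.float64(1.4440641278711828), 1)
above 4.19 [595.6 159.7 120.4] F [0.2 0.2 0.1] w 50.0 tr [ -4.7 -73.9 120.4] 25.0
True
touch 6.01 [595.2 159.5  26.1] F [-0.7 -0.9  5. ] w 49.7 tr [ -5.1 -74.   26.1] 25.0
lift 6.26 [595.2 159.5  27.4] F [ 0.3 -0.3 -0.7] w 49.9 tr [ -5.1 -74.   27.4] 25.0
True
pushy 7.42 [594.2 187.6  27.1] F [ 1.  -0.8  1.4] w 50.2 tr [ -5.5 -45.9  27.1] 25.0
```

```bash
python3 - <<'E'
from h import *
def push(axis,thr,op,off,z=None):
    R=down(1,0) if axis=='y' else down(*XD)
    P=(lambda d,z:tr(off,-46+d,z)) if axis=='y' else (lambda d,z:tr(-61+d,off,z))
    return R,P
s=sensors.read_state();p=RT.T@(s['eef_pos']-OT)
ctrl.move_l(tr(p[0],-58,27.5),vel=60);ctrl.move_l(tr(p[0],-60,75),vel=150)
ctrl.gripper_to(22)
q0=sensors.read_state()['q'];c=[]
for k in(1,-1):
    q=ctrl.solve_ik(tr(-88,0,75),down(0,k))
    if q is not None:c.append((np.abs(q-q0).max(),k))
k=min(c)[1];print(c)
ctrl.move_ptp(tr(-88,0,80),down(0,k));ctrl.move_l(tr(-88,0,45),vel=120)
print(ctrl.move_l(tr(-88,0,16),vel=20,threshold=4));stat('touch')
z=sensors.read_state()['eef_pos'][2]+1.5
ctrl.move_l(tr(-88,0,z),vel=30)
print(ctrl.move_l(tr(-45,0,z),vel=25,threshold=15));stat('pushx')
ctrl.hold(.2);stat('held')
ctrl.move_l(tr(-68,0,z),vel=60)
print(ctrl.move_l(tr(-45,0,z),vel=25,threshold=22));stat('pushx2')
ctrl.move_l(tr(-75,0,z),vel=60);ctrl.move_l(tr(-80,0,80),vel=150)
E
```

```text
[(np.float64(1.4483937786989132), 1), (np.float64(1.6931988748908797), -1)]
True
touch 11.22 [510.6 231.7  29.1] F [-0.5  0.5  4. ] w 22.2 tr [-88.1  -0.   29.1] 25.0
True
pushx 12.64 [537.7 232.1  29.2] F [-0.8 -0.6  3.4] w 22.1 tr [-61.   -0.2  29.2] 25.0
held 12.84 [537.7 232.   29.2] F [2.1 0.9 2.5] w 22.0 tr [-61.   -0.3  29.2] 25.0
True
pushx2 13.7 [538.  232.2  29.3] F [-1.2 -0.4  5.5] w 22.0 tr [-60.7  -0.1  29.3] 25.0
```

```bash
python3 - <<'E'
from h import *
ctrl.gripper_to(50)
ctrl.move_ptp(tr(-3,-62,75),down(1,0));ctrl.move_l(tr(-3,-60,27.5),vel=120)
print(ctrl.move_l(tr(-3,-30,27.5),vel=25,threshold=20));stat('y')
ctrl.move_l(tr(-3,-60,27.5),vel=60);ctrl.move_l(tr(-3,-62,75),vel=150)
ctrl.gripper_to(22)
ctrl.move_ptp(tr(-78,0,75),down(0,1));ctrl.move_l(tr(-75,0,30.3),vel=120)
print(ctrl.move_l(tr(-45,0,30.3),vel=25,threshold=20));stat('x')
ctrl.move_l(tr(-78,0,30.3),vel=60)
S=tr(0,0,0);S[0]-=22;S[2]=230
ctrl.move_ptp(S,np.array([[-1,0,0],[0,1,0],[0,0,-1.]]));ctrl.hold(.2);stat()
s=sensors.read_state();im,d,X=cloud('wrist');np.savez('w2.npz',im=im,d=d,X=X)
g=im[80:320,180:400];save(cv2.resize(g,None,fx=3,fy=2.5,interpolation=cv2.INTER_CUBIC),'w2z.png')
E
```

```text
True
y 17.56 [596.4 187.6  27.2] F [ 0.1 -1.6  0.5] w 50.0 tr [ -3.3 -45.9  27.2] 25.0
True
x 21.43 [538.1 232.2  29.2] F [-1.7 -0.1  4.1] w 22.1 tr [-60.7  -0.1  29.2] 25.0
 22.9 [575.  233.3 226.9] F [-0.7 -0.5 -0.3] w 22.2 tr [-2.370e+01  2.000e-01  2.269e+02] 25.0
```

View pics/w2z.png

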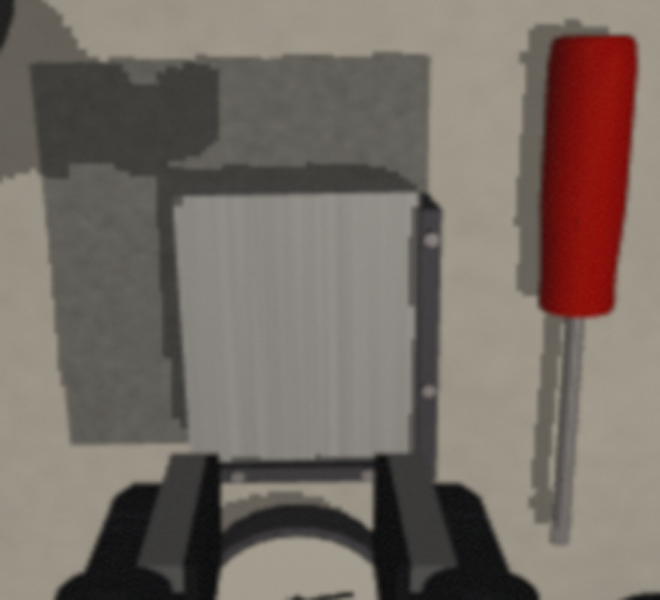

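The stack is now a single block against both fences. The top plate's corners are at about (178,198), (418,192), (410,455) and (190,458) in zoomed pixels. I'll check these in millimetres and move to look at the handle.

```bash
python3 - <<'E'
from h import *
for x,y in((176,196),(418,191),(410,457),(190,460)):
    p=ray('wrist',(180+x/3,80+y/2.5),34);print((RT.T@(p-OT)).round(1))
# view of handle
ctrl.gripper_to(34)
ctrl.move_ptp([470-40,-297,330],np.array([[-1,0,0],[0,1,0],[0,0,-1.]]));ctrl.hold(.2);stat()
im,d,X=cloud('wrist');np.savez('w3.npz',im=im,d=d,X=X);save(im,'w3.png')
E
```

```text
[-49.5 -34.3  34. ]
[-49.8  34.9  34. ]
[50.5 33.6 34. ]
[ 50.2 -35.3  34. ]
 25.44 [ 430.4 -296.4  329.8] F [-0.5 -0.2 -0.5] w 33.9 tr [-179.7 -526.2  329.8] 25.0
```

View pics/w3.png

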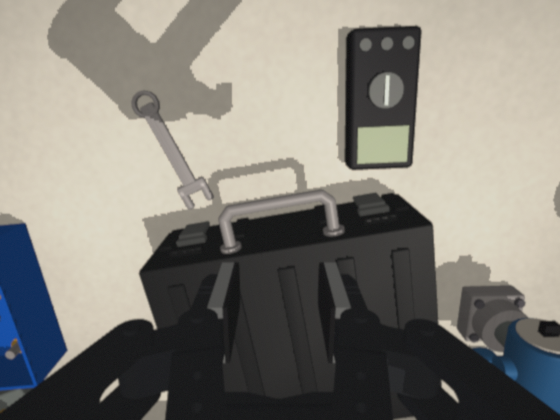

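The bar runs from about (224,209) to (332,197), with its feet at (231,246) and (334,231). The lid's top front edge runs from (143,270) to (432,225). The latches are to either side, clear of the bar.

```bash
python3 - <<'E'
from h import *
im=np.load('w3.npz')['im'].astype(int);g=im.mean(-1)
pts=[]
for u in range(236,324,4):
    ve=209-(u-224)*12/108
    v=np.arange(int(ve)-15,int(ve)+16);grad=g[v,u]
    pts.append((u,ve,g[v,u].astype(int)))
for p in pts[::7]:print(p)
a,b=ray('wrist',(143,270),112),ray('wrist',(432,225),112)
print('lid edge',a,b,np.linalg.norm(b-a),np.degrees(np.arctan2(-(b-a)[0],(b-a)[1])))
for k in((224,209),(332,197)):print(ray('wrist',k,90))
E
```

```text
(236, 207.66666666666666, array([206, 206, 205, 204, 204, 204, 203, 203, 198, 176, 142, 117, 102,
       103, 115, 126, 140, 151, 155, 152, 145, 139, 132, 130, 132, 132,
       127, 116,  96,  69,  38]))
(264, 204.55555555555554, array([206, 205, 205, 205, 205, 206, 201, 177, 144, 120, 104, 103, 113,
       126, 140, 152, 159, 156, 149, 141, 134, 129, 130, 135, 136, 135,
       128, 103,  58,  28,  24]))
(292, 201.44444444444446, array([206, 207, 206, 206, 206, 200, 176, 134, 103, 100, 112, 123, 137,
       151, 162, 162, 154, 144, 136, 129, 130, 135, 135, 135, 129, 106,
        66,  32,  23,  22,  22]))
(320, 198.33333333333334, array([209, 209, 206, 187, 157, 130, 109, 100, 108, 121, 134, 149, 162,
       167, 160, 147, 137, 128, 122, 125, 129, 106,  61,  29,  23,  24,
        23,  24,  25,  26,  21]))
lid edge [ 524.50659615 -435.24721042  112.        ] [ 475.37995866 -146.7455909   112.        ] 292.6544224453245 9.66374907026715
[ 466.15503456 -353.16466493   90.        ]
[ 453.22826209 -242.64920767   90.        ]
```

```bash
cat >> h.py <<'E'
def lidpose(B,yaw,th):  # bar position at lid angle th, from closed bar B
    ex=np.array([np.cos(yaw),np.sin(yaw),0]);P=B+282*ex-[0,0,18]
    a=np.arctan2(18,282)+th;r=np.hypot(18,282)
    return P-ex*r*np.cos(a)+np.array([0,0,r*np.sin(a)])
def tooldown(yaw,tilt=0): # tool y along case x
    ex=np.array([np.cos(yaw),np.sin(yaw),0]);z=np.array([0,0,-1.])
    z=z*np.cos(tilt)+ex*np.sin(tilt);ex=np.cross(z,np.array([-np.sin(yaw),np.cos(yaw),0]));ex=-ex
    return z,ex
E
python3 - <<'E'
from h import *
P=np.array([ray('wrist',(u,v),90) for u,v in((236,208),(264,203.5),(292,199.5),(320,194.5))])
print(P.round(1));s=np.polyfit(P[:,1],P[:,0],1);print(np.degrees(np.arctan(-s[0])),np.polyval(s,-297))
# depth check on the bar
X=np.load('w3.npz')['X'];print([X[v,u].round(1).tolist() for u,v in((236,208),(264,204),(292,200),(320,195))])
sc=np.load('scene0.npz');print()
q=sensors.read_state()['q'];print(q.round(2))
yaw=np.radians(10);B=np.array([459.5,-297.5,90]);ex=np.array([np.cos(yaw),np.sin(yaw),0])
for sg in(1,-1):
  y=sg*ex;z=np.array([0,0,-1.]);R=np.stack([np.cross(y,z),y,z],1)
  for th in(0,.873):
    p=lidpose(B,yaw,th);print(sg,th,p.round(1),ctrl.solve_ik(p-6*z,R))
E
```

```text
[[ 465.1 -340.8   90. ]
 [ 460.2 -312.    90. ]
 [ 455.9 -283.3   90. ]
 [ 450.6 -255.    90. ]]
9.46215074819124 457.8199054588415
[[462.9, -339.8, 97.0], [458.8, -311.6, 96.6], [454.5, -283.5, 96.7], [449.5, -255.5, 95.9]]

[-0.77  0.05  1.57  0.    1.53 -2.34]
1 0 [ 459.5 -297.5   90. ] [-7.32705428e-01  3.35692446e-01  1.74327080e+00 -4.44089210e-16
  1.06262941e+00 -9.07238354e-01]
1 0.873 [ 572.4 -277.6  299.7] [-5.87510931e-01  3.04181068e-01  1.31906251e+00 -4.44089210e-16
  1.51834907e+00 -7.62043857e-01]
-1 0 [ 459.5 -297.5   90. ] [-7.32705428e-01  3.35692446e-01  1.74327080e+00 -4.44089210e-16
  1.06262941e+00  2.23435430e+00]
-1 0.873 [ 572.4 -277.6  299.7] [-5.87510931e-01  3.04181068e-01  1.31906251e+00 -4.44089210e-16
  1.51834907e+00  2.37954880e+00]
```

```bash
cat > lid.py <<'E'
from h import *
yaw=np.radians(9.7);B=np.array([458,-297.3,90.]);ex=np.array([np.cos(yaw),np.sin(yaw),0])
z=np.array([0,0,-1.]);R=np.stack([np.cross(ex,z),ex,z],1)
up=np.array([0,0,6.])
def fs(m):
    s=sensors.read_state();F=s['force'];print(m,round(s['t'],2),np.round(s['eef_pos'],1),'Fx',round(F@ex,1),'Fl',round(-F[0]*np.sin(yaw)+F[1]*np.cos(yaw),1),'Fz',round(F[2],1),'w',round(s['grip_width'],1),'g',round(s['grasp_force'],1));return s
E
python3 - <<'E'
from lid import *
ctrl.move_ptp(B+up+[0,0,70],R);fs('above')
print(ctrl.move_l(B+up,vel=50,threshold=8));fs('in')
ctrl.gripper_to(8,25);s=fs('grip')
ctrl.hold(.3);fs('hold')
im,d,X=cloud('wrist');save(im,'w4.png')
E
```

```text
above 26.78 [ 458.4 -297.6  166.6] Fx 0.5 Fl -0.1 Fz 0.1 w 33.9 g 0.0
False
in 28.33 [ 458.3 -297.5   96.4] Fx -0.4 Fl 0.1 Fz -0.8 w 33.8 g 0.0
grip 28.65 [ 459.2 -297.3   96.5] Fx 4.3 Fl 0.9 Fz -0.6 w 10.9 g 24.9
hold 28.95 [ 459.2 -297.3   96.5] Fx 5.3 Fl 1.5 Fz -0.7 w 11.0 g 24.9
```

View pics/w4.png

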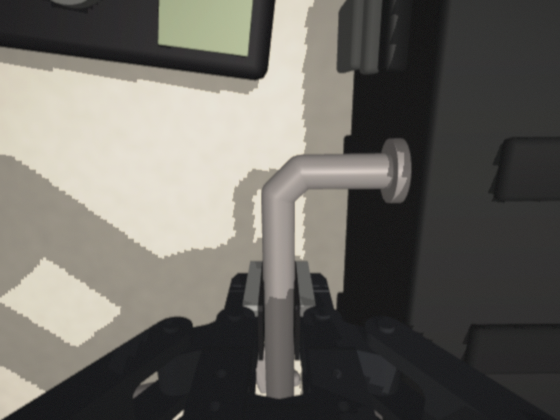

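The bar is centred between the pads at u≈280 and parallel to them, so the yaw is right. I'll shift the estimate 1.5 mm along case x and swing the lid up the arc.

```bash
sed -i 's/^up=/B=B+1.5*ex\nup=/' lid.py; python3 - <<'E'
from lid import *
ctrl.gripper_to(8,45)
ctrl.move_l(B+up,vel=20);fs('c')
for th in np.arange(.08,.5,.08):
    ctrl.move_l(lidpose(B,yaw,th)+up,vel=60);s=fs(f'{th:.2f}')
    if np.linalg.norm(s['force'])>30: break
E
```

```text
c 29.47 [ 459.3 -297.3   96.4] Fx -0.3 Fl 0.7 Fz 4.5 w 10.5 g 44.3
0.08 29.99 [ 461.4 -296.9  118.5] Fx -0.7 Fl -3.9 Fz -2.5 w 10.6 g 43.8
0.16 30.52 [ 465.3 -296.1  140.5] Fx -4.0 Fl -3.8 Fz -1.9 w 10.4 g 43.8
0.24 31.04 [ 470.9 -295.2  162.3] Fx -4.7 Fl -3.1 Fz -1.3 w 10.8 g 43.8
0.32 31.57 [ 478.1 -293.8  183.6] Fx -5.7 Fl -2.7 Fz 0.7 w 10.4 g 43.8
0.40 32.09 [ 486.8 -292.3  204.1] Fx -6.2 Fl -2.6 Fz 0.5 w 10.5 g 43.8
0.48 32.62 [ 497.1 -290.4  224.1] Fx -7.7 Fl -2.1 Fz 2.1 w 10.2 g 43.8
```

```bash
python3 - <<'E'
from lid import *
for th in list(np.arange(.56,.85,.08))+[.873]:
    ctrl.move_l(lidpose(B,yaw,th)+up,vel=60);s=fs(f'{th:.2f}')
    if np.linalg.norm(s['force'])>30: break
ctrl.hold(.3)
s=fs('end');b=s['eef_pos']-up;P=B+282*ex-[0,0,18]
print('bar',b,'angle est',np.degrees(np.arctan2(b[2]-72,(P-b)@ex)-np.arctan2(18,282)),np.hypot(b[2]-72,(P-b)@ex))
ey=np.array([-ex[1],ex[0],0])
for n in('scene','side'):
    im,d,X=cloud(n);save(im,n+'1.png');np.savez(n+'1.npz',im=im,d=d,X=X)
    V=X-P;l=np.stack([-V@ex,V@ey,V[...,2]],-1)
    a=l[...,0]*np.cos(.873)+l[...,2]*np.sin(.873);h=-l[...,0]*np.sin(.873)+l[...,2]*np.cos(.873)
    m=(a>20)&(a<225)&(abs(l[...,1])<130)&(h>20)&(h<60)&(im.max(-1)<80)
    Q=np.stack([a[m],h[m]],1);
    if m.sum()>100:
        k=np.polyfit(Q[:,0],Q[:,1],1);r=Q[:,1]-np.polyval(k,Q[:,0]);g=abs(r)<8;k=np.polyfit(Q[g,0],Q[g,1],1)
        print(n,m.sum(),'lid deg',50+np.degrees(np.arctan(k[0])),'h',k[1]+k[0]*120)
E
```

```text
0.56 33.14 [ 509.1 -288.3  243.5] Fx -10.6 Fl -0.2 Fz 3.7 w 10.8 g 43.9
0.64 33.67 [ 522.6 -285.8  261.9] Fx -12.0 Fl 0.0 Fz 7.6 w 10.5 g 43.9
0.72 34.19 [ 537.6 -283.2  279.3] Fx -12.6 Fl 2.2 Fz 10.3 w 10.5 g 43.9
0.80 34.72 [ 554.2 -280.2  295.7] Fx -12.7 Fl 3.5 Fz 12.5 w 10.1 g 44.0
0.87 35.21 [ 570.7 -277.2  308.9] Fx -9.6 Fl 2.9 Fz 12.2 w 10.3 g 45.4
end 35.51 [ 570.4 -277.3  308.7] Fx -11.3 Fl 2.3 Fz 11.6 w 10.4 g 45.3
bar [ 570.44440067 -277.28115883  302.70684397] angle est 50.07695625204052 286.1552382309646
scene 7676 lid deg 49.589693129827936 h 40.44631740605638
side 426 lid deg 49.19511159679824 h 40.905589695382005
```

View pics/side1.png

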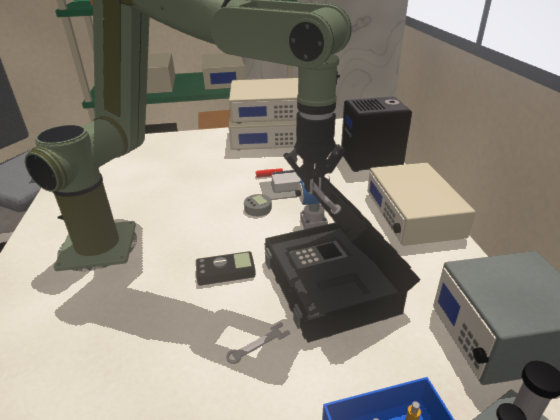

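The lid is up, with the base open and the arm holding the bar at about (325,195). There is about 16 N of radial force on the tool, so I'll relax that by shifting slightly outward, then re-measure.

```bash
python3 - <<'E'
from lid import *
P=B+282*ex-[0,0,18];a=np.radians(50.4)+np.arctan2(18,282)
for r in(284.5,286.5):
    ctrl.move_l(P-ex*r*np.cos(a)+np.array([0,0,r*np.sin(a)])+up,vel=10);ctrl.hold(.2);s=fs(f'r{r}')
b=s['eef_pos']-up
print(np.degrees(np.arctan2(b[2]-72,(P-b)@ex)-np.arctan2(18,282)),np.hypot(b[2]-72,(P-b)@ex))
im,d,X=cloud('wrist');save(im,'w5.png')
# lid angle from raw plane fit of top in scene cam + height of lid top points
im,d,X=cloud('scene')
V=X-P;ey=np.array([-ex[1],ex[0],0]);u=-V@ex;w=V@ey;h=V[...,2]
m=(abs(w)<130)&(im.max(-1)<80)&(u>-20)&(u<130)&(h>40)&(h<230)
D=-u*np.sin(.873)+h*np.cos(.873);m&=abs(D-40)<15
Q=np.stack([u[m],w[m],h[m]],1)
for _ in range(3):
    c=Q.mean(0);n=np.linalg.svd(Q-c,full_matrices=False)[2][2];Q=Q[abs((Q-c)@n)<6]
n*=np.sign(n[2]);print(len(Q),n,np.degrees(np.arctan2(-n[0],n[2])))
print([ (k,X[v,uu].round(0).tolist()) for k,(uu,v) in dict(gauge=(321,209),cap=(244,273),multi=(252,140)).items()])
E
```

```text
r284.5 36.23 [ 571.6 -277.1  309.7] Fx -6.4 Fl 0.3 Fz 5.8 w 10.2 g 44.7
r286.5 36.77 [ 571.4 -277.1  309.6] Fx -3.7 Fl 1.9 Fz 0.7 w 10.2 g 44.3
50.336028317411134 286.316004433598
8298 [-0.76235054  0.00771734  0.6471183 ] 49.673866707674165
[('gauge', [485.0, 106.0, 32.0]), ('cap', [744.0, 2.0, 26.0]), ('multi', [363.0, -174.0, 41.0])]
```

View pics/w5.png

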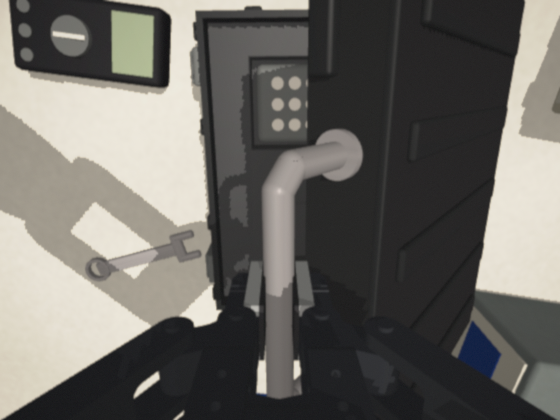

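The bar is still centred at (279,300), the pocket is exposed at (285,100), the forces have relaxed, and the lid reads about 50° both by camera and by arm position. I'm handing it in.

```bash
python3 - <<'E'
from lid import *
fs('final');print(ctrl.finish_job())
E
```

```text
final 36.88 [ 571.4 -277.2  309.6] Fx -4.1 Fl 3.1 Fz 2.0 w 10.1 g 44.3
the job is handed in; nothing more can be done
None
```

The job is handed in at 36.9 s: the five plates are tapped square and home in the tray corner (the wrist picture showed one block flush with both fences), and the arm is holding the lid open at about 50° (49.7° by camera, 50.3° by arm position).

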